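Tighten the lock ring of a measuring-arm mount with a two-prong pin spanner

TASK

Take the red-handled two-prong spanner from its orange stand, feel both prongs gently into the two holes of the aluminium lock ring on the blue-flanged mount before turning it, and turn the ring clockwise until it stops against its shoulder, without forcing it. Then lift the spanner off and put it back upright in the slot of its stand, leaving the white ball nest, the black clamp knob and the wrench where they are.

Things in the scene. Friction and masses are not known exactly. Their poses are not given: they have to be found in the camera images.
- mount: Fixed mount, round: blue flange 130 mm across and 16 mm high, dark steel pedestal 86 mm across up to z = 46 mm, on which the lock ring lies. Origin on its axis at the underside, on the work surface; z up. Its yaw is the reference from which the direction of the ring's holes is told (see lock_ring).
- ring_centre (a point): Centre of the lock ring's upper face, 58 mm above the work surface (fixed to the mount, tells nothing of the ring's rotation). Aluminium ring 76 mm across, 12 mm thick, its bore filled by a spigot level with the face. Two plain round through-holes, 9 mm diameter, 52 mm apart centre to centre, opposite each other about the axis; the mount closes them 12 mm down.
- lock_ring (a joint): Ring's turn q (rad), growing clockwise from above; starts at 0 to 0.2, rigid stop (home) at 0.8. From above, the line through the holes lies at mount yaw - q + c (yaw anticlockwise), c an unmeasured clocking from 0.15 to 1.05, new each time: see or feel it. Stiff, 0.25 N m, no spring-back. Prongs resting under 8 N slide on the face without turning it; over 40 N spoils it.
- spanner: Loose pin spanner, 0.3 kg, standing prongs down in the stand. Two round steel prongs, 6 mm diameter (ends tapered to 4.4 mm over 1.2 mm), 14 mm long, 52 mm apart along x; above, a dark bar 84 x 20 x 10 mm (z 14 to 24 mm); then a centred red upright handle 40 (x) by 18 mm (y), z 24 to 76 mm, gripped across its 18 mm. Origin midway between the prong tips, z up. Same either way round (half a turn).
- prong_a (a point): Tip of the spanner's prong at its +x (26 mm from its origin), centre of the end face.
- prong_b (a point): Tip of the spanner's prong at its -x (26 mm from its origin), centre of the end face.
- stand: Fixed orange block 112 (x) x 50 (y) x 30 mm high with a slot 68 (x) x 12 (y) mm, 22 mm deep, in its top. The spanner's bar rests on the top with both prongs in the slot, spanner x along the block's x. Origin at the centre of the underside, on the work surface.
- slot (a point): Centre of the slot's mouth, on the stand's top, 30 mm above the work surface. With the spanner home its origin is 14 mm below this point.
- target_nest: Bystander, loose: white 25 mm ball on a dark round foot 38 mm across, 41 mm high. Origin under its centre.
- wrench: Bystander, loose: flat steel wrench 180 mm long, 38 mm wide, 8 mm thick, lying flat. Origin under its middle.
- clamp_knob: Bystander, loose: black clamp knob 44 mm across, 28 mm high. Origin under its centre.
Things that resemble listed ones, but are neither listed nor needed, are in the scene too. Of the things shaped like the mount, the blue one is meant. Leave any pink look-alike of the spanner alone.

How it is judged:
On the way, in this order (a step that is already met when the one before it is completed fails the run):
1. both prongs at least 6 mm deep in the ring's holes while the ring reads under 0.3 (not yet turned) (z of each of prong_a, prong_b in the frame of mount below 0.052 m and horizontal distance between spanner and mount below 0.004 m and value of joint lock_ring below 0.3 rad), for 0.1 s.
2. the ring turned home (over 0.77) with both prongs still in its holes (z of each of prong_a, prong_b in the frame of mount below 0.052 m and horizontal distance between spanner and mount below 0.004 m and value of joint lock_ring above 0.77 rad), for 0.1 s.
At the end, for the whole second after the job is handed in: The ring reads over 0.76 (its stop is at 0.8); the spanner stands released and at rest in the stand, its bar down on the block within 3 mm, within 10 mm of the slot's centre, within 0.08 rad of upright and 0.25 rad of the slot's direction (value of joint lock_ring above 0.76 rad and horizontal distance between spanner and slot below 0.01 m and z of spanner in the frame of stand between 0.012 and 0.019 m and angle between spanner's own z axis and vertical below 0.08 rad and angle between the x axis of spanner and the x axis of stand, either way round below 0.25 rad and linear speed of spanner below 0.02 m/s); the robot touches nothing.
It fails at once if the spanner pressed or levered on the ring with more than 40 N (contact force between spanner and lock_ring above 40 N).
It fails at once if the spanner pressed on the mount with more than 40 N (contact force between spanner and mount above 40 N).
It fails at once if the fingers pushed the ring (contact force between the fingers and lock_ring above 2 N).
It fails at once if a bystander (ball nest, wrench or clamp knob) moved by more than 15 mm (distance of any of target_nest, wrench, clamp_knob from where it was at the start of the episode above 0.015 m).
It also fails if it takes over 72 s, if anything falls off the work surface, if the arm or the gripper's body presses on something with over 40 N, if the wrist force passes 120 N, or if a joint passes its speed limit or range.

ROBOT

A 7-joint arm with a two-finger parallel gripper is mounted at the origin on the work surface. World frame = base frame: x ahead of the robot, y to its left, z up, the work surface at z = 0. Lengths are in m, angles in rad, forces in N, time in s.
With the tool pointing down it reaches from about 0.4 to 0.875 m from the base axis. Payload 19.3 kg.
Tool frame: the origin (TCP) lies midway between the tips of the shut fingers; the grasp point (between the pads) lies 19 mm behind it; z points along the fingers, y is the direction in which the jaws open and shut (so a half turn about z gives the same grasp; the last joint's range is limited). The gripper opens to 85 mm and grips with 20 to 120 N. Pads are 22 mm wide; open, the fingers measure 114 mm over their backs; the gripper's body (76 mm by 85 mm) begins 54 mm behind the grasp point. The pads swing forward as they close: fully open they stand 13 mm farther back than shut.
Start: joints at [1.186, 0.521, -0.036, 1.599, 0.021, 1.021, -0.113], TCP at [0.193, -0.594, 0.209] pointing down, gripper open.
Joint ranges: [-2.91, 2.91], [-0.3, 2.13], [-1.5, 1.42], [0.17, 2.43], [-1.26, 4.41], [0.16, 1.93], [-2.52, 2.52]. Speed limits (rad/s): [1.89, 1.89, 2.39, 2.39, 3.01, 3.01, 3.01].

INTERFACE

Orientations are given as a 3x3 rotation matrix whose columns are the frame's x, y, z axes.
In Python, from workcell import state, snapshot, close_job, outline_of, mark_of gives the robot as it stands.
- The arm moves only by the tool jog_arm, never from a script. Its argument "commands" is a list of rows, each a list of 5 numbers: the closure in counts, from 0 (fully open) to 255 (shut), then the shift along the world's x, y, z in mm, then the turn about the world's z in rad. In form: [[fingers, tx, ty, tz, spin], ...]. A call has 1 to 20 rows; each row is the pose to reach, as a shift and turn from the pose measured when the call began; what a row does not reach only later rows make up. A row lasts 1/8 s, in which the tool goes at most 62.5 mm and 10.7 degrees, less where a joint would pass 70% of its speed; a pose out of reach is approached as far as the arm can. A call with a gripper value outside its range is refused whole. The fingers move at their own pace and stop on an object; "grip_force" is the grip in N (left out, the last holds). Time passes only in rows, so rows that repeat a pose let the fingers close. It gives the time, the measured TCP pose, the force and the opening at its end, in the units of the state.
- state(): the state, without advancing time (a new reading comes with each control period).
- snapshot(name): name is "scene" or "top"; returns a dict with "frame" (400x640x3 uint8, blue, green, red), "z_map" (400x640 float32, m along the optical axis (not along the pixel's ray), 0 where there is no reading), "K" (3x3 intrinsics, pixels), "dist_coeffs" ([k1, k2, p1, p2, k3] as OpenCV has them; the pictures are not rectified), "position" and "orientation" of the camera in the world. Camera axes: x right, y down, z forward; pixel columns grow to the right and rows downward; lengths in m; the calibration is good to about 2 mm. A picture is of the moment at which its call begins.
- close_job(): hands the job in, once; it reports no verdict.
Trained networks look in the newest picture that a camera, given by its name, has taken for a name from the list of things; names that differ only in an ending like _2 or _b are one class to them, and where a whole thing is asked for, a point or a joint stands for the part that bears it (a point fixed in the world has none). Each returns a list of dicts, best first, with "conf" (0 to 1); they miss things now and then, are a little off and sometimes report something else, mostly with a low value. They report only what shows in the picture. A call takes as long as a camera call. They do not tell look-alikes from the thing itself.
- outline_of(target, camera): "pixels" (400x640 bool, what is visible of it) and "box" ([left, top, right, bottom] in pixels, round what is visible of it).
- mark_of(target, camera): "xy" ([column, row] in pixels: a listed point, or the origin of a listed thing).
The state is a dict: "clock": time; "q": joint angles; "joint_vel": joint speeds; "joint_efforts": joint torques, N m; "position": TCP position; "tool_rot": TCP orientation; "ft_force": force on the tool from outside, world axes, zero at the start; "wrist_torque": the same for the moment, N m; "width": finger opening in m.
Only numpy, scipy, OpenCV 4.12 (cv2) and the standard library are available. Lean on these libraries where they do the work, as an engineer would, in place of code of your own. Each camera call takes 0.05 s, during which the arm holds its last target.

## Working session

There is one attempt and no reset: what is moved stays moved. The work goes in short steps, Python scripts to look and compute and a tool call to move; the robot and the scene stay as the last step left them, time stands still between calls to the robot, and variables do not carry over. Pictures are saved under pics/ and viewed, and the job is handed in when it is done.

Besides the shell and the picture viewer there is one more tool, called after ">>>" as name(argument=value, ...) on one line, values as JSON. jog_arm: Moves the arm, as the interface text tells. Its arguments: {"type":"object","properties":{"commands":{"type":"array"},"grip_force":{"type":"number"}},"required":["commands"]}

```bash
mkdir -p pics; ls; python3 - <<'E'
from workcell import *
import cv2
s=state(); print({k:s[k] for k in s})
for n in("scene","top"):
    d=snapshot(n); cv2.imwrite(f"pics/{n}0.png",d["frame"]); print(n,d["K"],d["dist_coeffs"],d["position"],d["orientation"])
E
```

```text
pics
{'clock': 0.0, 'q': array([ 1.18575491,  0.52203826, -0.0363084 ,  1.59997519,  0.02115718,
        1.02112008, -0.11278393]), 'joint_vel': array([-0.00189376, -0.00030215, -0.00012193, -0.00128025, -0.00078823,
       -0.00096801, -0.00017009]), 'joint_efforts': array([-7.07086165e-04, -9.27097392e+01,  1.97979346e+00, -3.69929516e+01,
        1.78649335e-02,  8.08637822e-03,  5.33605407e-05]), 'position': array([ 0.1933947 , -0.59394891,  0.2081226 ]), 'tool_rot': array([[ 9.50855816e-01,  3.09633733e-01, -4.11120659e-04],
       [ 3.09634001e-01, -9.50855202e-01,  1.08224948e-03],
       [-5.58152719e-05, -1.15636014e-03, -9.99999330e-01]]), 'ft_force': array([ 0.74193138, -0.25589893, -0.60779297]), 'wrist_torque': array([-0.04682241, -0.0034729 , -0.03030294]), 'width': 0.0854368141991574}
scene [[502.92939767   0.         321.1234597 ]
 [  0.         502.92939767 195.20235297]
 [  0.           0.           1.        ]] [-0.01305785  0.          0.          0.          0.        ] [1.13359173 0.35601292 0.69364051] [[-0.63914035  0.50037668 -0.58405718]
 [ 0.76893852  0.43082608 -0.47235839]
 [ 0.01526994 -0.75100737 -0.66011724]]
top [[497.5973312    0.         313.37449903]
 [  0.         497.5973312  199.11142857]
 [  0.           0.           1.        ]] [-0.09433154  0.          0.          0.          0.        ] [ 0.43693152 -0.09194924  1.10901334] [[ 0.01218155 -0.98853374  0.15050802]
 [-0.99985415 -0.01024006  0.0136679 ]
 [-0.01196997 -0.15065256 -0.9885143 ]]
```

View pics/scene0.png

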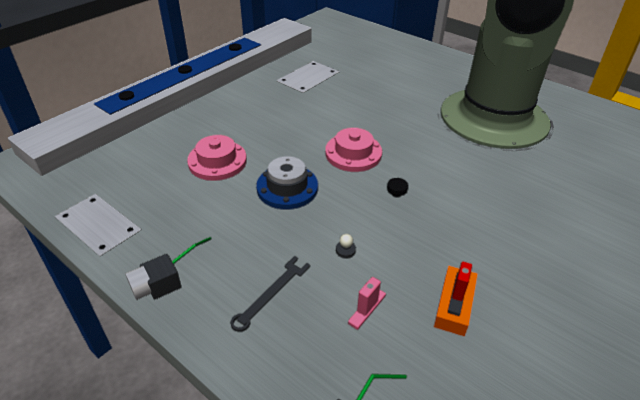

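View pics/top0.png

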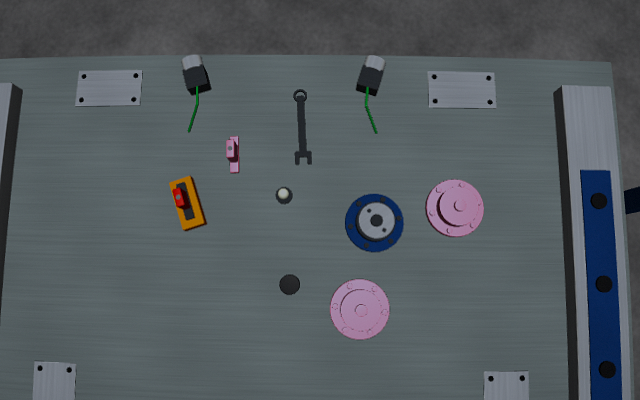

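```bash
cat > h.py <<'E'
from workcell import *
import numpy as np, cv2
def proj(d,P):
    R=np.array(d["orientation"]);t=np.array(d["position"])
    pc=(np.atleast_2d(P)-t)@R
    return cv2.projectPoints(pc.reshape(-1,1,3),np.zeros(3),np.zeros(3),np.array(d["K"]),np.array(d["dist_coeffs"]))[0].reshape(-1,2)
def ray(d,uv):
    n=cv2.undistortPoints(np.array(uv,float).reshape(-1,1,2),np.array(d["K"]),np.array(d["dist_coeffs"])).reshape(-1,2)
    return np.c_[n,np.ones(len(n))]@np.array(d["orientation"]).T
def onz(d,uv,z):
    r=ray(d,uv);t=np.array(d["position"])
    return t+r*((z-t[2])/r[:,2])[:,None]
def cloud(d,mask):
    v,u=np.nonzero(mask&(d["z_map"]>0))
    return np.array(d["position"])+ray(d,np.c_[u,v])*d["z_map"][v,u][:,None]
E
python3 - <<'E'
from h import *
for n in("scene","top"):
    d=snapshot(n)
    print(n,proj(d,[[0,0,0],[0.193,-0.594,0.209],[0.5,0,0]]))
    full=np.ones((400,640),bool)
    m=d["z_map"]>0; c=cloud(d,full); 
    print("table z med",np.median(c[:,2]), np.percentile(c[:,2],[5,25,75,95]))
    for t in["mount","ring_centre","lock_ring","spanner","stand","slot","target_nest","wrench","clamp_knob","prong_a"]:
        try: print(t,[(np.round(k["xy"],1).tolist(),round(k["conf"],2)) for k in mark_of(t,n)])
        except Exception as e: print(t,e)
E
```

```text
scene [[492.66844184 117.38658822]
 [269.06135378  -1.25947268]
 [382.00542036 220.70144631]]
table z med 0.000536615646048122 [-0.74866288 -0.00152822  0.00230272  0.07556062]
mount [([286.5, 189.6], 0.88), ([218.7, 161.2], 0.83), ([357.4, 156.8], 0.66)]
ring_centre [([357.1, 134.6], 0.93), ([209.4, 141.2], 0.88), ([285.5, 165.1], 0.79)]
lock_ring it knows: clamp_knob, mount, prong, ring_centre, slot, spanner, stand, target_nest, wrench
spanner [([365.7, 318.4], 0.71), ([454.0, 297.4], 0.64)]
stand [([454.0, 304.0], 0.89)]
slot [([458.1, 292.3], 0.89)]
target_nest [([350.1, 249.7], 0.88)]
wrench [([271.7, 292.6], 0.86)]
clamp_knob [([395.8, 190.0], 0.78)]
prong_a [([373.6, 302.4], 0.95), ([358.8, 325.3], 0.81), ([451.8, 313.5], 0.63), ([458.1, 286.6], 0.56)]
top [[274.18036536 478.21721399]
 [597.15208612 411.68325484]
 [278.40783063 245.70307504]]
table z med 8.331387404625357e-05 [-0.75145029 -0.00226253  0.00234126  0.05102822]
mount [([451.2, 206.0], 0.87), ([359.0, 309.5], 0.83), ([369.8, 224.4], 0.59)]
ring_centre [([463.3, 202.2], 0.76), ([365.5, 310.0], 0.63), ([375.5, 221.1], 0.59)]
lock_ring it knows: clamp_knob, mount, prong, ring_centre, slot, spanner, stand, target_nest, wrench
spanner [([235.0, 153.3], 0.7), ([186.6, 199.4], 0.68)]
stand [([284.0, 193.9], 0.67), ([189.6, 207.3], 0.63)]
slot [([190.1, 199.8], 0.91)]
target_nest [([283.6, 193.2], 0.66)]
wrench [([300.6, 123.2], 0.91)]
clamp_knob [([287.4, 282.4], 0.57)]
prong_a [([181.3, 191.7], 0.91), ([235.0, 167.5], 0.82), ([232.5, 144.0], 0.79), ([192.5, 213.2], 0.77), ([189.8, 202.1], 0.63)]
```

```bash
python3 - <<'E'
from h import *
ims=[]
d=snapshot("top"); f=d["frame"]
a=cv2.resize(f[180:265,330:415],None,fx=6,fy=6,interpolation=cv2.INTER_CUBIC)[:500,:400*2]
b=cv2.resize(f[165:240,155:220],None,fx=4,fy=4,interpolation=cv2.INTER_CUBIC)
cv2.imwrite("pics/a1.png",a); 
e=snapshot("scene"); g=e["frame"]
c=cv2.resize(g[250:340,420:490],None,fx=4,fy=4,interpolation=cv2.INTER_CUBIC)
m=np.zeros((360,560,3),np.uint8); m[:b.shape[0],:b.shape[1]]=b; m[:c.shape[0],270:270+c.shape[1]]=c
cv2.imwrite("pics/b1.png",m)
f=f.astype(int)
# stand: orange ; red ; blue
hsv=cv2.cvtColor(d["frame"],cv2.COLOR_BGR2HSV)
for u,v in[(195,205),(180,197),(187,200),(352,220),(376,221)]: print(u,v,f[v,u],hsv[v,u],d["z_map"][v,u])
hs=cv2.cvtColor(e["frame"],cv2.COLOR_BGR2HSV)
for u,v in[(450,320),(463,275),(265,190)]: print(u,v,g[v,u],hs[v,u])
E
```

```text
195 205 [  0 108 167] [ 19 255 167] 1.0958656
180 197 [ 67  68 126] [  1 119 126] 1.0327255
187 200 [ 0  0 38] [  0 255  38] 1.0667989
352 220 [86 39 10] [109 225  86] 1.0967865
376 221 [42 38 33] [103  55  42] 1.055461
450 320 [  0  73 173] [ 13 255 173]
463 275 [  0   0 196] [  0 255 196]
265 190 [45 43 44] [135  11  45]
```

View pics/a1.png

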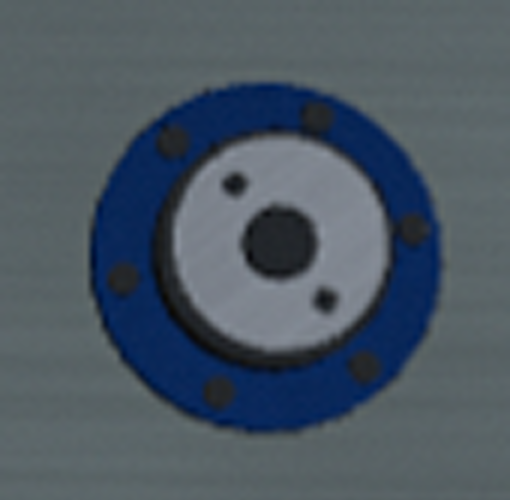

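View pics/b1.png

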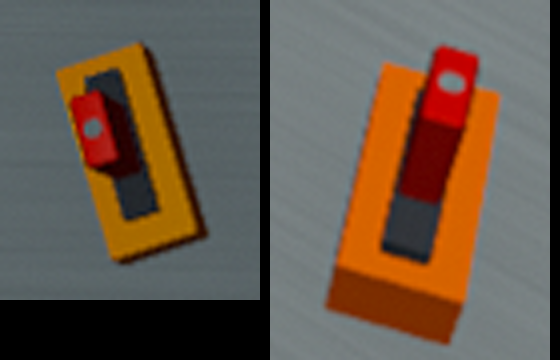

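```bash
python3 - <<'E'
from h import *
from scipy import ndimage as nd
def fitcirc(P):
    A=np.c_[2*P,np.ones(len(P))];x=np.linalg.lstsq(A,(P**2).sum(1),rcond=None)[0]
    return x[:2],np.sqrt(x[2]+x[:2]@x[:2])
for n,c0,zz in(("top",(376,221),0),("scene",(286,162),0)):
    d=snapshot(n);f=d["frame"];hsv=cv2.cvtColor(f,cv2.COLOR_BGR2HSV)
    # rectify ring-plane z=.058 patch at 0.25mm/px
    C=onz(d,[c0],.058)[0]; S=200
    g=np.mgrid[-S:S+1,-S:S+1].transpose(1,2,0)*0.00025
    P=np.c_[C[0]+g[...,0].ravel(),C[1]+g[...,1].ravel(),np.full(g.shape[0]*g.shape[1],.058)]
    uv=proj(d,P).astype(np.float32).reshape(2*S+1,2*S+1,2)
    im=cv2.remap(f,uv[...,0],uv[...,1],cv2.INTER_CUBIC); gr=cv2.cvtColor(im,cv2.COLOR_BGR2GRAY)
    t,_=cv2.threshold(gr,0,255,cv2.THRESH_OTSU)
    br=gr>t; lab,k=nd.label(br); sz=nd.sum(br,lab,range(1,k+1)); ring=lab==1+np.argmax(sz)
    fill=nd.binary_fill_holes(ring)
    cen=np.array(nd.center_of_mass(fill)); print(n,"t",t,"ring c",np.round(C[:2]+(cen-S)*.00025,4),"r mm",np.sqrt(fill.sum()/np.pi)*.25)
    H,k=nd.label(fill&~ring); pts=[]
    for i in range(1,k+1):
        s=(H==i).sum()*.0625
        if s>8:
            p=C[:2]+(np.array(nd.center_of_mass(H==i))-S)*.00025; print(" hole",np.round(p,4),"area",s); 
            if s<120: pts.append(p)
    if len(pts)==2:
        v=pts[1]-pts[0]; print("  mid",np.mean(pts,0),"dist",np.linalg.norm(v),"ang",np.arctan2(v[1],v[0]))
    cv2.imwrite(f"pics/rect_{n}.png",im[::-1,::-1].transpose(0,1,2))
    # flange
    m=cv2.inRange(hsv,(105,180,40),(118,255,255))>0
    vv,uu=np.nonzero(m); near=(abs(uu-c0[0])<50)&(abs(vv-c0[1])<50)
    pts=np.c_[uu[near],vv[near]]
    hull=cv2.convexHull(pts.astype(np.int32)).reshape(-1,2).astype(float)
    if n=="top": W=onz(d,hull,.016)[:,:2]
    else: W=onz(d,hull,.016)[:,:2]
    print(" flange",fitcirc(W))
    # stand & spanner
    m=(cv2.inRange(hsv,(8,200,110),(24,255,255))>0)
    m[:,:]&=True
    cl=cloud(d,m); top=cl[(cl[:,2]>.022)&(cl[:,2]<.04)]
    print(" orange z",np.median(cl[:,2]),len(cl),len(top))
    vv,uu=np.nonzero(m); 
    r=cv2.minAreaRect(onz(d,np.c_[uu,vv],.03)[:,:2].astype(np.float32)*1000); print(" stand rect(z30)",r)
    m=(cv2.inRange(hsv,(0,200,100),(4,255,255))>0)
    L,k=nd.label(m); sz=nd.sum(m,L,range(1,k+1)); m=L==1+np.argmax(sz); m=nd.binary_fill_holes(m)
    vv,uu=np.nonzero(m);cl=cloud(d,m); print(" red n",len(vv),"z",np.percentile(cl[:,2],[5,50,95]))
    hull=np.c_[uu,vv]
    r=cv2.minAreaRect(onz(d,hull,.092)[:,:2].astype(np.float32)*1000); print(" handle rect(z92)",r)
E
```

```text
top t 80.0 ring c [ 0.5536 -0.2114] r mm 38.2602598456361
 hole [ 0.5332 -0.2273] area 51.6875
 hole [ 0.5534 -0.2112] area 554.8125
 hole [ 0.5742 -0.1954] area 52.4375
  mid [ 0.55367182 -0.2113368 ] dist 0.05193416996706626 ang 0.659756291333172
 flange (array([ 0.55308899, -0.21068886]), np.float64(0.06345768823535734))
 orange z 0.029909515074289406 635 624
 stand rect(z30) ((591.0011596679688, 204.17691040039062), (110.59227752685547, 49.48550033569336), 19.673349380493164)
 red n 136 z [0.08903026 0.09143103 0.09481278]
 handle rect(z92) ((593.80419921875, 204.81590270996094), (37.122989654541016, 16.331392288208008), 17.090465545654297)
scene t 142.0 ring c [ 0.5505 -0.2091] r mm 38.0279055651075
 hole [ 0.5306 -0.2245] area 68.625
 hole [ 0.5513 -0.2083] area 621.75
 hole [ 0.572  -0.1928] area 79.5625
  mid [ 0.55131788 -0.20862751] dist 0.05221497204376077 ang 0.6535718076527948
 flange (array([ 0.55785467, -0.20129185]), np.float64(0.06601360329096909))
 orange z 0.017140540005376126 3999 1291
 stand rect(z30) ((-207.0980224609375, 195.2583770751953), (1747.2557373046875, 178.61605834960938), 4.740310192108154)
 red n 214 z [0.09037086 0.09218001 0.09404088]
 handle rect(z92) ((594.319091796875, 209.4589080810547), (40.501102447509766, 16.616374969482422), 17.14142608642578)
```

>>> jog_arm(commands=[[0,40,35,0,0],[0,80,70,0,0],[0,120,105,0,0],[0,160,140,0,0],[0,200,180,0,0],[0,240,215,0,0],[0,290,250,0,0],[0,315,300,0,0],[0,330,355,0,0],[0,345,410,0,0],[0,355,465,0,0],[0,365,520,0,0],[0,375,575,0,0],[0,382,630,0,0],[0,390,685,0,0],[0,395,740,0,0],[0,400,780,-10,0],[0,400,800,-20,0],[0,400,800,-20,0],[0,400,800,-20,0]], grip_force=40)

```text
clock: 3.8
position: [0.5938, 0.2041, 0.1888]
tool_rot: [[0.951, 0.308, 0.0], [0.308, -0.951, -0.001], [-0.0, 0.001, -1.0]]
ft_force: [0.3, 0.5, -0.2]
width: 0.0855
```

```bash
python3 - <<'E'
from h import *
ims=[]
for n in("top","scene"):
    d=snapshot(n);s=state();p=s["position"]
    print(proj(d,[p]),p,np.arctan2(s["tool_rot"][1][0],s["tool_rot"][0][0]))
    u,v=proj(d,[[.593,.206,.1]])[0].astype(int)
    c=d["frame"][max(0,v-80):v+80,max(0,u-90):u+90]; ims.append(cv2.resize(c,(400,int(400*c.shape[0]/c.shape[1]))))
h=min(i.shape[0] for i in ims)
cv2.imwrite("pics/c1.png",np.hstack([i[:h] for i in ims]))
E
```

```text
[[164.3906408 188.7702987]] [0.59393625 0.20402409 0.18907208] 0.3127892992937091
[[474.91432171 225.50533803]] [0.59393501 0.20414847 0.18912619] 0.31286845766880894
```

View pics/c1.png

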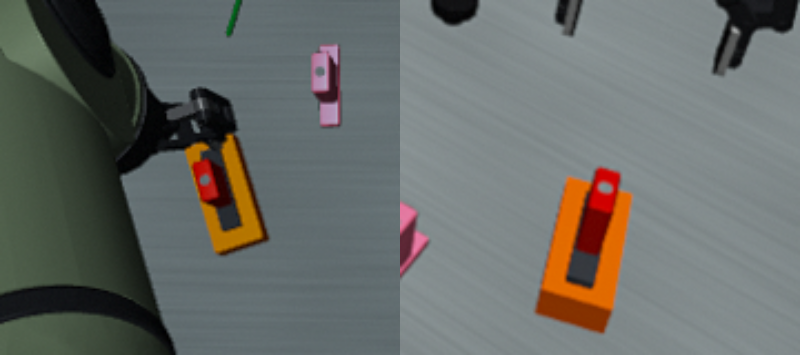

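>>> jog_arm(commands=[[0,0,2,-50,0],[0,0,2,-90,0],[0,0,2,-120,0],[0,0,2,-133,0],[0,0,2,-133,0],[130,0,2,-133,0],[200,0,2,-133,0],[255,0,2,-133,0],[255,0,2,-133,0],[255,0,2,-133,0],[255,0,2,-133,0],[255,0,2,-133,0]], grip_force=60)

```text
clock: 5.4
position: [0.5941, 0.2066, 0.0567]
tool_rot: [[0.951, 0.308, 0.001], [0.308, -0.951, 0.0], [0.001, 0.0, -1.0]]
ft_force: [-2.4, 0.2, 6.3]
width: 0.0164
```

>>> jog_arm(commands=[[255,0,0,10,0],[255,0,0,40,0],[255,0,0,80,0],[255,0,0,120,0],[255,0,0,120,0],[255,0,0,120,0]])

```text
clock: 6.15
position: [0.5936, 0.2063, 0.1761]
tool_rot: [[0.951, 0.308, 0.0], [0.308, -0.951, -0.0], [0.0, 0.0, -1.0]]
ft_force: [-0.5, 0.2, -3.6]
width: 0.016
```

```bash
python3 - <<'E'
from h import *
ims=[]
for n in("top","scene"):
    d=snapshot(n);s=state();p=s["position"]
    print(p,s["width"],s["ft_force"])
    u,v=proj(d,[p])[0].astype(int)
    c=d["frame"][max(0,v-60):v+100,max(0,u-80):u+100]; ims.append(cv2.resize(c,(400,int(400*c.shape[0]/c.shape[1]))))
h=min(i.shape[0] for i in ims)
cv2.imwrite("pics/c2.png",np.hstack([i[:h] for i in ims]))
E
```

```text
[0.59342467 0.20624598 0.17564088] 0.016420024211590317 [ 0.11095224 -0.16499328 -4.27958025]
[0.59339498 0.20629088 0.17548324] 0.016518180642506472 [ 0.3741467  -0.58712875 -4.87283591]
```

View pics/c2.png

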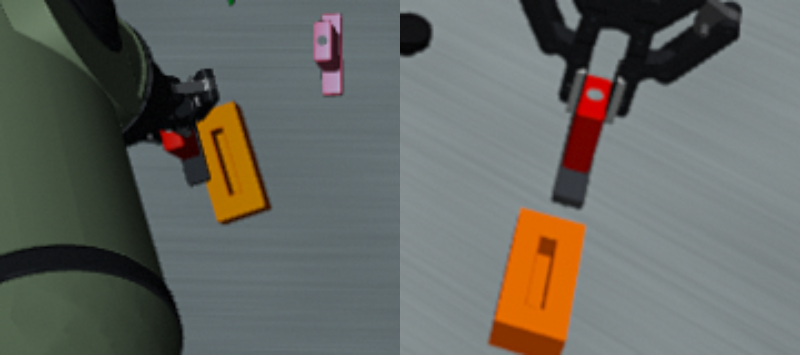

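>>> jog_arm(commands=[[255,-3,-20,0,0],[255,-8,-65,0,0],[255,-13,-120,0,0.05],[255,-18,-175,0,0.1],[255,-23,-230,0,0.15],[255,-28,-285,0,0.2],[255,-33,-340,0,0.25],[255,-38,-385,-20,0.3],[255,-41,-410,-35,0.343],[255,-41,-416,-40,0.343],[255,-41,-416,-40,0.343],[255,-41,-416,-40,0.343]])

```text
clock: 7.75
position: [0.5528, -0.2086, 0.1359]
tool_rot: [[0.792, 0.611, 0.0], [0.611, -0.792, -0.001], [-0.0, 0.001, -1.0]]
ft_force: [-0.1, -0.3, -4.7]
width: 0.0165
```

```bash
python3 - <<'E'
from h import *
ims=[]
for n in("top","scene"):
    d=snapshot(n);s=state();p=s["position"]
    cv2.imwrite(f"pics/{n}3.png",d["frame"])
    print(p,s["width"],s["ft_force"],np.arctan2(s["tool_rot"][1][0],s["tool_rot"][0][0]))
    print(n,[(np.round(k["xy"],1).tolist(),round(k["conf"],2)) for k in mark_of("prong_a",n)],[(np.round(k["xy"],1).tolist(),round(k["conf"],2)) for k in mark_of("slot",n)])
    u,v=proj(d,[p])[0].astype(int)
    c=d["frame"][max(0,v-50):v+80,max(0,u-65):u+65]; ims.append(cv2.resize(c,(400,int(400*c.shape[0]/c.shape[1])),interpolation=cv2.INTER_CUBIC))
    print(u,v)
h=min(i.shape[0] for i in ims)
cv2.imwrite("pics/c3.png",np.hstack([i[:h] for i in ims]))
E
```

```text
[ 0.55287108 -0.20868516  0.13593799] 0.016321114458406637 [ 0.21519257  1.36638575 -3.8456723 ] 0.6574133552043726
top [([234.4, 168.0], 0.93), ([233.6, 146.0], 0.73)] [([191.6, 200.6], 0.83)]
379 215
[ 0.55270454 -0.20910716  0.13581382] 0.016364020797070552 [-0.64824538 -0.85258857 -3.50588762] 0.657063075537284
scene [([374.2, 303.9], 0.93), ([360.3, 324.4], 0.92), ([284.4, 163.8], 0.83), ([288.2, 145.5], 0.58)] []
284 135
```

View pics/c3.png

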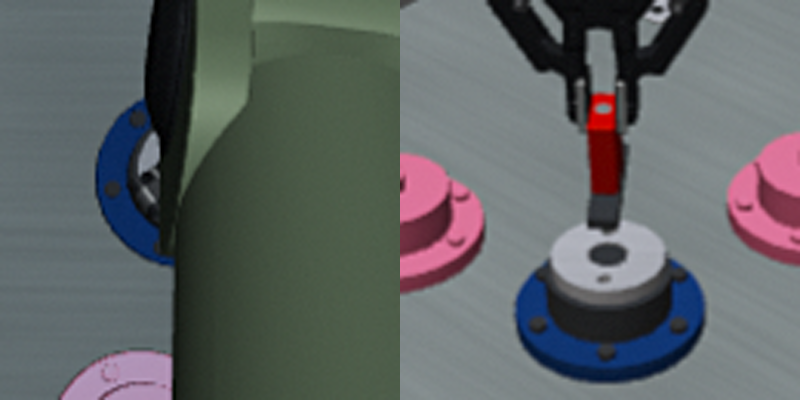

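```bash
python3 - <<'E'
from h import *
from scipy.optimize import minimize
d=snapshot("scene");s=state();p=s["position"];print(p)
f=d["frame"];u0,v0,W,H=255,95,70,80
k=8
c=cv2.resize(f[v0:v0+H,u0:u0+W],None,fx=k,fy=k,interpolation=cv2.INTER_CUBIC)
def model(x,y,z,yaw):
    R=np.array([[np.cos(yaw),-np.sin(yaw),0],[np.sin(yaw),np.cos(yaw),0],[0,0,1]])
    def box(hx,hy,z0,z1): return np.array([[a*hx,b*hy,q] for q in(z0,z1) for a,b in((1,1),(1,-1),(-1,-1),(-1,1))])
    return [proj(d,b@R.T+[x,y,z]) for b in(box(.02,.009,.024,.076),box(.042,.01,.014,.024))]
yaw=.657
for b in model(*p[:2],p[2]-.0407,yaw):
    q=np.round(((b-[u0,v0])+.5)*k-.5).astype(int)
    for i in range(4):
        for a,bb in((i,(i+1)%4),(i+4,(i+1)%4+4),(i,i+4)): cv2.line(c,tuple(q[a].tolist()),tuple(q[bb].tolist()),(0,255,255),1)
cv2.imwrite("pics/o1.png",c)
E
```

```text
[ 0.55249224 -0.20951424  0.13562501]
```

View pics/o1.png

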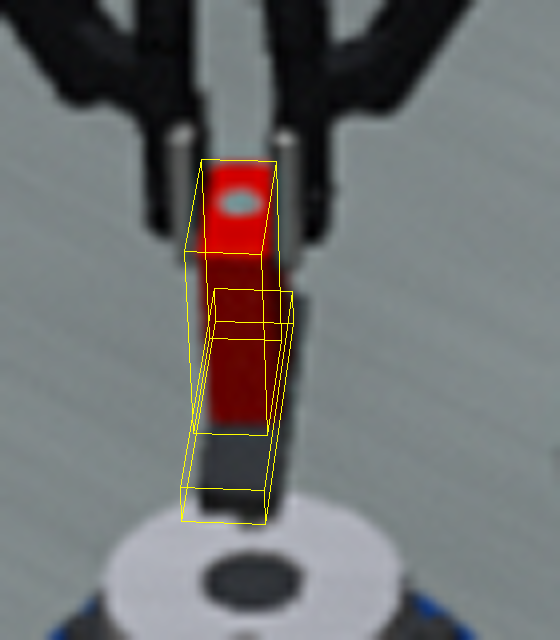

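```bash
cat > fit.py <<'E'
from h import *
from scipy.optimize import minimize
def fit(d,p,yaw0,win,dbg=None,pitch=False,zoff=.0407):
    u0,v0,u1,v1=win;k=6
    f=d["frame"][v0:v1,u0:u1]
    c=cv2.resize(f,None,fx=k,fy=k,interpolation=cv2.INTER_CUBIC)
    ci=c.astype(int)
    red=((ci[...,2]>60)&(ci[...,1]<ci[...,2]*.45)).astype(np.uint8)
    dark=((ci.max(2)<75)&(red==0)).astype(np.uint8)
    def hulls(x,y,yaw,pt=0,z=p[2]-zoff):
        R=cv2.Rodrigues(np.array([0,0,yaw]))[0]@cv2.Rodrigues(np.array([0,pt,0.]))[0]
        def box(hx,hy,z0,z1): return np.array([[a*hx,b*hy,q-.0597] for q in(z0,z1) for a in(1,-1) for b in(1,-1)])
        out=[]
        for b in(box(.02,.009,.024,.076),box(.042,.01,.014,.024)):
            q=((proj(d,b@R.T+[x,y,z+.0597])-[u0,v0])+.5)*k-.5
            out.append(cv2.convexHull((q*16).astype(np.int32)))
        return out
    def masks(v):
        a,b=hulls(*v)
        A=np.zeros(red.shape,np.uint8);B=A.copy()
        cv2.fillConvexPoly(A,a,1,cv2.LINE_8,4);cv2.fillConvexPoly(B,b,1,cv2.LINE_8,4);B[A>0]=0
        return A,B
    lim=int((proj(d,[[p[0],p[1],p[2]+.022]])[0,1]-v0)*k)
    def cost(v,n=None):
        A,B=masks(v)
        C=(A!=red).sum()+((B>0)&(dark==0)).sum()+ 0.0
        zone=cv2.dilate(B,np.ones((25,25),np.uint8))*(1-A)
        zone[:int((proj(d,[[p[0],p[1],p[2]-.01]])[0,1]-v0)*k)]=0
        return C+((zone>0)&(dark>0)&(B==0)).sum()
    best=None
    for dx in(-.003,0,.003):
      for dy in(-.003,0,.003):
        v0_=[p[0]+dx,p[1]+dy,yaw0]+([0] if pitch else [])
        sx=np.vstack([v0_]+[np.array(v0_)+e for e in np.diag([.003,.003,.05]+([.03] if pitch else []))])
        r=minimize(cost,v0_,method="Nelder-Mead",options=dict(initial_simplex=sx,xatol=1e-5,fatol=1))
        if best is None or r.fun<best.fun: best=r
    if dbg:
        for h in hulls(*best.x): cv2.polylines(c,[(h//16)],True,(0,255,255),1)
        cv2.imwrite(dbg,c)
    return best.x,best.fun,(red>0).sum()
E
python3 - <<'E'
from fit import *
d=snapshot("scene");p=state()["position"]
for pt in(False,True):
    r=fit(d,p,.657,(255,95,325,175),"pics/f%d.png"%pt,pt); print(np.round(r[0],4),r[1:],np.round((r[0][:2]-p[:2])*1000,2))
E
```

```text
[ 0.5489 -0.2114  0.7566] (np.float64(3034.0), np.int64(9937)) [-3.58 -1.85]
[ 0.5502 -0.2098  0.7592 -0.1572] (np.float64(2820.0), np.int64(9937)) [-2.3  -0.17]
```

View pics/f1.png

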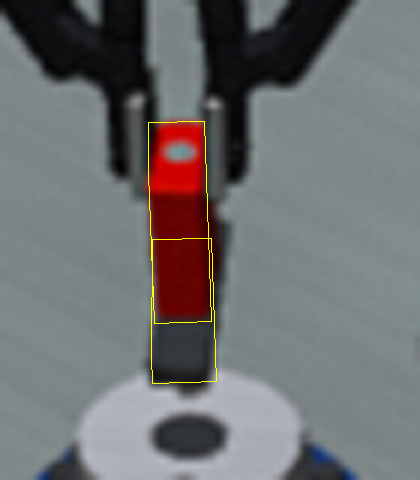

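```bash
sed -i 's/red=.*/red=((ci[...,2]-ci[...,1]>14)\&(ci[...,1]<ci[...,2]*.6)).astype(np.uint8)/' fit.py
python3 - <<'E'
from fit import *
d=snapshot("scene");p=state()["position"];print(p)
for pt in(False,True):
    r=fit(d,p,.657,(255,95,325,175),"pics/g%d.png"%pt,pt); print(np.round(r[0],4),r[1:],np.round((r[0][:2]-p[:2])*1000,2))
E
```

```text
Traceback (most recent call last):
  File "fit.py", line 9
    dark=((ci.max(2)<75)&(red=((ci[...,2]-ci[...,1]>14)&(ci[...,1]<ci[...,2]*.6)).astype(np.uint8)
                         ^
SyntaxError: '(' was never closed
```

```bash
python3 - <<'E'
t=open("fit.py").read().split("\n")
t=[("    dark=((ci.max(2)<75)&(red==0)).astype(np.uint8)" if l.startswith("    dark=") else l) for l in t]
open("fit.py","w").write("\n".join(t))
E
python3 - <<'E'
from fit import *
d=snapshot("scene");p=state()["position"];print(p)
for pt in(False,True):
    r=fit(d,p,.657,(255,95,325,175),"pics/g%d.png"%pt,pt); print(np.round(r[0],4),r[1:],np.round((r[0][:2]-p[:2])*1000,2))
E
```

```text
[ 0.55243033 -0.20964138  0.13552186]
[ 0.5484 -0.2099  0.709 ] (np.float64(2785.0), np.int64(11509)) [-4.01 -0.24]
[ 0.549  -0.2094  0.7162 -0.0631] (np.float64(2700.0), np.int64(11509)) [-3.45  0.2 ]
```

View pics/g0.png

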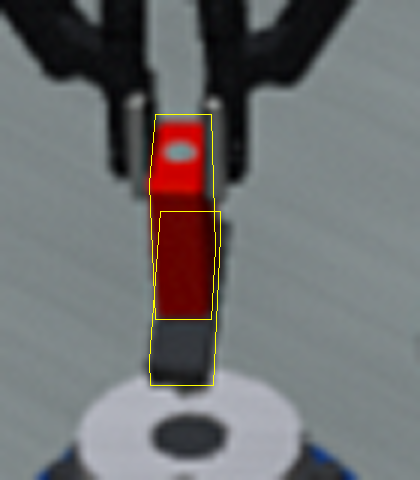

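>>> jog_arm(commands=[[255,1.6,-0.5,-12,0],[255,1.6,-0.5,-24,0],[255,1.6,-0.5,-32,0],[255,1.6,-0.5,-32,0],[255,1.6,-0.5,-32,0]])

```text
clock: 8.82
position: [0.5542, -0.2102, 0.1037]
tool_rot: [[0.792, 0.61, -0.0], [0.61, -0.792, -0.001], [-0.001, 0.001, -1.0]]
ft_force: [-0.8, 0.0, -3.0]
width: 0.0163
```

```bash
python3 - <<'E'
from h import *
d=snapshot("scene");s=state();print(s["position"],s["ft_force"],np.arctan2(s["tool_rot"][1][0],s["tool_rot"][0][0]))
c=cv2.resize(d["frame"][115:200,250:325],None,fx=7,fy=7,interpolation=cv2.INTER_CUBIC);cv2.imwrite("pics/d1.png",c)
E
```

```text
[ 0.55424633 -0.2101639   0.10382708] [ 0.10144647  0.09944082 -3.35109033] 0.656344792428483
```

View pics/d1.png

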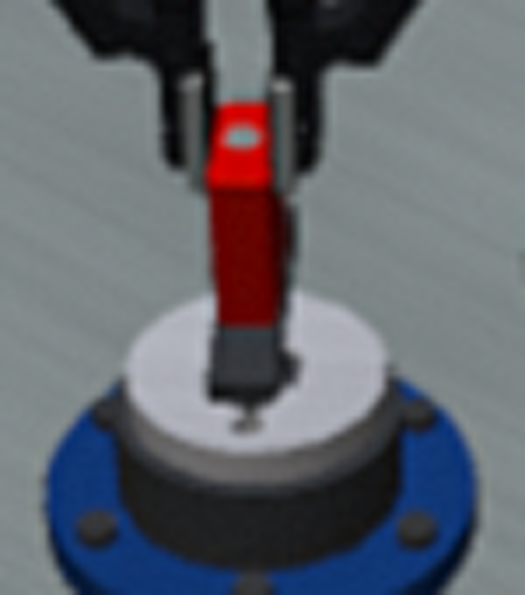

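>>> jog_arm(commands=[[255,0.9,-1.2,0,0],[255,0.9,-1.2,-3,0],[255,0.9,-1.2,-5,0],[255,0.9,-1.2,-5,0]])

```text
clock: 9.38
position: [0.555, -0.2113, 0.0986]
tool_rot: [[0.792, 0.61, -0.0], [0.61, -0.792, -0.001], [-0.001, 0.001, -1.0]]
ft_force: [-0.2, 0.3, -3.3]
width: 0.0161
```

>>> jog_arm(commands=[[255,0,0,-0.5,0],[255,0,0,-1,0]])

```text
clock: 9.62
position: [0.555, -0.2113, 0.0976]
tool_rot: [[0.792, 0.61, -0.0], [0.61, -0.792, -0.001], [-0.001, 0.001, -1.0]]
ft_force: [-0.5, -1.1, -3.9]
width: 0.0161
```

>>> jog_arm(commands=[[255,0,0,-0.5,0],[255,0,0,-1,0]])

```text
clock: 9.88
position: [0.555, -0.2114, 0.0966]
tool_rot: [[0.792, 0.61, -0.0], [0.61, -0.792, -0.001], [-0.001, 0.001, -1.0]]
ft_force: [0.0, -0.0, -3.9]
width: 0.0162
```

>>> jog_arm(commands=[[255,0,0,-0.5,0],[255,0,0,-1,0]])

```text
clock: 10.12
position: [0.555, -0.2113, 0.0955]
tool_rot: [[0.792, 0.61, -0.0], [0.61, -0.792, -0.001], [-0.001, 0.001, -1.0]]
ft_force: [0.3, 0.5, -3.4]
width: 0.0164
```

```bash
python3 - <<'E'
from h import *
d=snapshot("scene");s=state();print(s["position"],s["ft_force"],s["wrist_torque"])
c=cv2.resize(d["frame"][115:200,250:325],None,fx=7,fy=7,interpolation=cv2.INTER_CUBIC);cv2.imwrite("pics/d2.png",c)
E
```

```text
[ 0.55501003 -0.21134546  0.09550666] [ 0.31797758  0.52992041 -3.74473254] [ 0.03958121 -0.06238655  0.00506032]
```

View pics/d2.png

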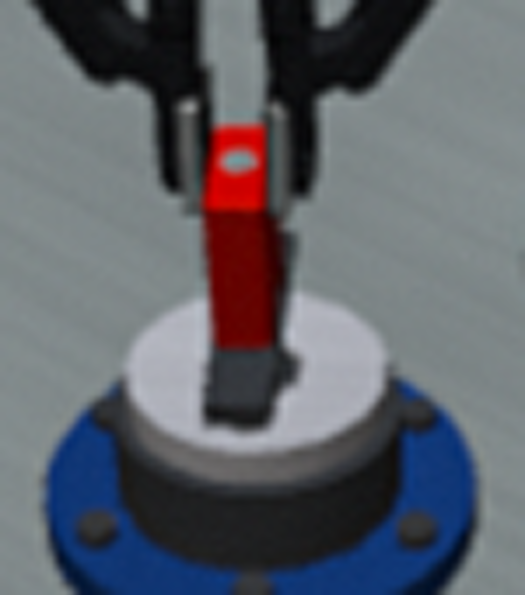

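>>> jog_arm(commands=[[255,0,0,-0.5,0],[255,0,0,-1,0],[255,0,0,-1.5,0],[255,0,0,-2,0]])

```text
clock: 10.68
position: [0.555, -0.2113, 0.0934]
tool_rot: [[0.792, 0.61, -0.0], [0.61, -0.792, -0.001], [-0.001, 0.001, -1.0]]
ft_force: [-0.5, 0.8, -3.4]
width: 0.0161
```

>>> jog_arm(commands=[[255,0,0,-0.5,0],[255,0,0,-1,0],[255,0,0,-1.5,0],[255,0,0,-2,0]])

```text
clock: 11.18
position: [0.555, -0.2113, 0.0914]
tool_rot: [[0.792, 0.61, -0.0], [0.61, -0.792, -0.001], [-0.001, 0.001, -1.0]]
ft_force: [-0.0, 0.1, -4.0]
width: 0.0159
```

>>> jog_arm(commands=[[255,0,0,-0.5,0],[255,0,0,-1,0],[255,0,0,-1.5,0],[255,0,0,-2,0]])

```text
clock: 11.68
position: [0.555, -0.2114, 0.0894]
tool_rot: [[0.792, 0.61, -0.0], [0.61, -0.792, -0.001], [-0.001, 0.001, -1.0]]
ft_force: [0.3, -0.6, -2.9]
width: 0.0165
```

```bash
python3 - <<'E'
from h import *
d=snapshot("scene");s=state();print(s["position"],s["ft_force"],s["wrist_torque"])
c=cv2.resize(d["frame"][115:200,250:325],None,fx=7,fy=7,interpolation=cv2.INTER_CUBIC);cv2.imwrite("pics/d3.png",c)
E
```

```text
[ 0.55499187 -0.21130013  0.08933381] [-0.52402332 -0.1614476  -4.1647447 ] [ 0.07489172 -0.00902733  0.01330621]
```

View pics/d3.png

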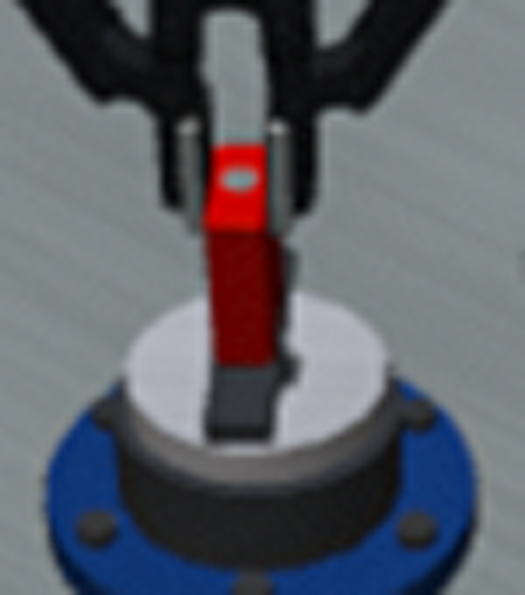

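>>> jog_arm(commands=[[255,0,0,0,-0.03],[255,0,0,0,-0.06],[255,0,0,0,-0.09],[255,0,0,0,-0.12]])

```text
clock: 12.22
position: [0.5547, -0.2109, 0.0893]
tool_rot: [[0.86, 0.51, -0.001], [0.51, -0.86, -0.0], [-0.001, -0.0, -1.0]]
ft_force: [-3.3, 3.2, -1.9]
width: 0.0166
```

```bash
cat > st.py <<'E'
from h import *
s=state();print(s["clock"],s["position"],s["ft_force"],s["wrist_torque"],np.arctan2(s["tool_rot"][1][0],s["tool_rot"][0][0]))
E
python3 st.py
```

```text
12.225 [ 0.55472739 -0.2108922   0.08925525] [-3.27914397  3.17465385 -1.94588859] [1.10662852 0.91508293 0.23048168] 0.5346989009531112
```

>>> jog_arm(commands=[[255,-0.5,0.4,0,-0.03],[255,-0.8,0.6,0,-0.06],[255,-0.8,0.6,0,-0.09],[255,-0.8,0.6,0,-0.12]])

```text
clock: 12.72
position: [0.5541, -0.2105, 0.0893]
tool_rot: [[0.916, 0.401, -0.001], [0.401, -0.916, -0.001], [-0.001, 0.0, -1.0]]
ft_force: [0.3, -0.2, -5.2]
width: 0.0162
```

```bash
python3 st.py
```

```text
12.725 [ 0.55409349 -0.21053219  0.08930003] [ 0.31406721 -0.22919972 -5.21184498] [-0.06118588 -0.27255052  0.26580476] 0.412608290010022
```

>>> jog_arm(commands=[[255,0,0,0,-0.03],[255,0,0,0,-0.06],[255,0,0,0,-0.09],[255,0,0,0,-0.12],[255,0,0,0,-0.15],[255,0,0,0,-0.18]])

```text
clock: 13.48
position: [0.5541, -0.2106, 0.0893]
tool_rot: [[0.974, 0.228, -0.001], [0.228, -0.974, -0.001], [-0.001, 0.0, -1.0]]
ft_force: [0.7, -0.7, -4.2]
width: 0.0162
```

```bash
python3 st.py
```

```text
13.475 [ 0.55405439 -0.21062421  0.08929618] [ 0.7372493  -0.72873503 -4.17151613] [-0.25162     0.02018632  0.28789834] 0.23049598024188755
```

>>> jog_arm(commands=[[255,0,0,0,-0.03],[255,0,0,0,-0.06],[255,0,0,0,-0.09],[255,0,0,0,-0.12],[255,0,0,0,-0.15]])

```text
clock: 14.1
position: [0.5539, -0.2107, 0.0893]
tool_rot: [[0.997, 0.078, -0.001], [0.078, -0.997, -0.0], [-0.001, 0.0, -1.0]]
ft_force: [-1.1, -1.0, -4.7]
width: 0.0162
```

```bash
python3 st.py
```

```text
14.1 [ 0.55393926 -0.21072562  0.08928595] [-1.09308298 -0.98332614 -4.69679475] [-0.37387233  0.25867507  0.28325883] 0.07847658013623908
```

Now small steps, watching the moment about z.

>>> jog_arm(commands=[[255,0,0,0,-0.015],[255,0,0,0,-0.03]])

```text
clock: 14.35
position: [0.5539, -0.2107, 0.0893]
tool_rot: [[0.999, 0.048, -0.001], [0.048, -0.999, -0.0], [-0.001, 0.0, -1.0]]
ft_force: [-0.4, 0.1, -4.4]
width: 0.0161
```

```bash
python3 st.py
```

```text
14.35 [ 0.55392165 -0.21067633  0.08926081] [-0.43994826  0.1289086  -4.36294603] [-0.44503249  0.29088944  0.26086164] 0.04764013003394554
```

>>> jog_arm(commands=[[255,0,0,0,-0.015],[255,0,0,0,-0.03]])

```text
clock: 14.6
position: [0.5539, -0.2107, 0.0893]
tool_rot: [[1.0, 0.017, -0.001], [0.017, -1.0, -0.0], [-0.001, 0.0, -1.0]]
ft_force: [-1.1, -0.5, -3.0]
width: 0.0165
```

```bash
python3 st.py
```

```text
14.6 [ 0.55390513 -0.21069584  0.08927516] [-1.05692818 -0.49046301 -3.02313999] [-0.40725346  0.23870978  0.25330511] 0.016660599230382593
```

>>> jog_arm(commands=[[255,0,0,0,-0.01],[255,0,0,0,-0.02]])

```text
clock: 14.85
position: [0.5539, -0.2108, 0.0893]
tool_rot: [[1.0, -0.004, -0.001], [-0.004, -1.0, -0.0], [-0.001, 0.0, -1.0]]
ft_force: [-0.9, -1.2, -4.5]
width: 0.0163
```

```bash
python3 st.py
```

```text
14.85 [ 0.55387929 -0.21076167  0.0892936 ] [-0.87159662 -1.18457885 -4.45046898] [-0.42346388  0.28432913  0.28022438] -0.004081320539617492
```

>>> jog_arm(commands=[[255,0,0,0,-0.01],[255,0,0,0,-0.02]])

```text
clock: 15.1
position: [0.5539, -0.2107, 0.0893]
tool_rot: [[1.0, -0.025, -0.001], [-0.025, -1.0, -0.0], [-0.001, 0.0, -1.0]]
ft_force: [-0.5, -1.6, -3.7]
width: 0.0163
```

```bash
python3 st.py
```

```text
15.1 [ 0.55385975 -0.21074306  0.08927524] [-0.52099097 -1.59737426 -3.74894789] [-0.42656777  0.34228499  0.29222502] -0.024670782370760903
```

>>> jog_arm(commands=[[255,0,0,0,-0.01],[255,0,0,0,-0.02]])

```text
clock: 15.35
position: [0.5539, -0.2108, 0.0893]
tool_rot: [[0.999, -0.045, -0.001], [-0.045, -0.999, -0.0], [-0.001, 0.0, -1.0]]
ft_force: [-1.1, -1.4, -3.8]
width: 0.0163
```

```bash
python3 st.py
```

```text
15.35 [ 0.55385522 -0.21076524  0.08930699] [-1.14412145 -1.36174806 -3.79902086] [-0.4345666   0.3623275   0.30753472] -0.04538315145157774
```

>>> jog_arm(commands=[[255,0,0,0,-0.01],[255,0,0,0,-0.02]])

```text
clock: 15.6
position: [0.5539, -0.2108, 0.0893]
tool_rot: [[0.998, -0.066, -0.001], [-0.066, -0.998, -0.0], [-0.001, 0.0, -1.0]]
ft_force: [-2.1, -0.3, -4.1]
width: 0.0162
```

```bash
python3 st.py
```

```text
15.6 [ 0.55385685 -0.21075967  0.0892727 ] [-2.11753327 -0.33849967 -4.07678281] [-0.43405316  0.35411429  0.26868602] -0.06606271663500436
```

>>> jog_arm(commands=[[255,0,0,0,-0.01],[255,0,0,0,-0.02]])

```text
clock: 15.85
position: [0.5538, -0.2108, 0.0893]
tool_rot: [[0.996, -0.087, -0.001], [-0.087, -0.996, -0.0], [-0.001, 0.0, -1.0]]
ft_force: [-1.7, -1.4, -3.1]
width: 0.0159
```

```bash
python3 st.py
```

```text
15.85 [ 0.55381268 -0.2107749   0.08928363] [-1.71831795 -1.36378061 -3.14610006] [-0.41460538  0.41558391  0.24201685] -0.08679621756889981
```

>>> jog_arm(commands=[[255,0,0,0,-0.01],[255,0,0,0,-0.02]])

```text
clock: 16.1
position: [0.5538, -0.2108, 0.0893]
tool_rot: [[0.994, -0.107, -0.001], [-0.107, -0.994, -0.0], [-0.001, 0.0, -1.0]]
ft_force: [-2.0, -1.4, -3.9]
width: 0.0158
```

```bash
python3 st.py
```

```text
16.1 [ 0.55379596 -0.21077091  0.08927784] [-2.00735987 -1.36148296 -3.94470708] [-0.50926325  0.41083116  0.27421222] -0.10748435959417889
```

>>> jog_arm(commands=[[255,0,0,0,-0.01],[255,0,0,0,-0.02]])

```text
clock: 16.35
position: [0.5538, -0.2108, 0.0893]
tool_rot: [[0.992, -0.128, -0.001], [-0.128, -0.992, -0.0], [-0.001, 0.0, -1.0]]
ft_force: [-2.0, -1.0, -4.8]
width: 0.0163
```

```bash
python3 st.py
```

```text
16.35 [ 0.55378851 -0.21076075  0.08928819] [-2.01575655 -0.96635614 -4.84697103] [-0.38516841  0.46142162  0.29871395] -0.12815527713722974
```

>>> jog_arm(commands=[[255,0,0,0,-0.01],[255,0,0,0,-0.02]])

```text
clock: 16.6
position: [0.5538, -0.2108, 0.0893]
tool_rot: [[0.989, -0.148, -0.002], [-0.148, -0.989, -0.0], [-0.002, 0.0, -1.0]]
ft_force: [-2.1, -1.6, -3.3]
width: 0.0164
```

```bash
python3 st.py
```

```text
16.6 [ 0.55377011 -0.21077769  0.08927909] [-2.06884319 -1.55073274 -3.25291688] [-0.349219    0.46416151  0.24578462] -0.1488072187293471
```

>>> jog_arm(commands=[[255,0,0,0,-0.01],[255,0,0,0,-0.02]])

```text
clock: 16.85
position: [0.5538, -0.2107, 0.0893]
tool_rot: [[0.986, -0.168, -0.002], [-0.168, -0.986, -0.0], [-0.002, 0.0, -1.0]]
ft_force: [-2.7, -2.2, -3.1]
width: 0.0161
```

```bash
python3 st.py
```

```text
16.85 [ 0.55376769 -0.21072885  0.08926537] [-2.65834344 -2.1871982  -3.13573117] [-0.44107963  0.55665496  0.63285061] -0.1691420366917929
```

>>> jog_arm(commands=[[255,0,0,0,-0.01],[255,0,0,0,-0.02]])

```text
clock: 17.1
position: [0.5537, -0.2107, 0.0893]
tool_rot: [[0.982, -0.188, -0.002], [-0.188, -0.982, -0.0], [-0.002, 0.001, -1.0]]
ft_force: [-2.5, -1.2, -2.3]
width: 0.0162
```

```bash
python3 st.py
```

```text
17.1 [ 0.55367877 -0.21069917  0.08925223] [-2.51922318 -1.18805665 -2.2772237 ] [-0.40396731  0.70736375  1.08476736] -0.1893369935226695
```

>>> jog_arm(commands=[[255,0,0,0,0],[255,0,0,0,0.03],[255,0,0,0,0.06],[255,0,0,0,0.07],[255,0,0,0,0.07]])

```text
clock: 17.73
position: [0.5539, -0.2106, 0.0893]
tool_rot: [[0.993, -0.119, -0.001], [-0.119, -0.993, -0.0], [-0.001, 0.0, -1.0]]
ft_force: [0.1, 0.8, -3.4]
width: 0.0164
```

```bash
python3 st.py
```

```text
17.725 [ 0.55391415 -0.21058552  0.08932181] [ 0.13489382  0.83056344 -3.36568805] [-0.03805624  0.01286735 -0.01928235] -0.11938628857476505
```

>>> jog_arm(commands=[[255,0,0,2,0],[255,0,0,4,0],[255,0,0,7,0],[255,0,0,10,0],[255,0,0,14,0],[255,0,0,30,0],[255,0,0,60,0],[255,0,0,87,0],[255,0,0,87,0]])

```text
clock: 18.85
position: [0.555, -0.211, 0.1789]
tool_rot: [[0.993, -0.119, 0.003], [-0.119, -0.993, -0.001], [0.003, 0.001, -1.0]]
ft_force: [-0.8, 0.0, -4.3]
width: 0.0161
```

```bash
python3 st.py; python3 - <<'E'
from h import *
d=snapshot("scene");c=cv2.resize(d["frame"][60:200,220:350],None,fx=4,fy=4,interpolation=cv2.INTER_CUBIC);cv2.imwrite("pics/e1.png",c)
E
```

```text
18.85 [ 0.55500315 -0.21101508  0.17893914] [-0.76803244  0.00687649 -4.2710509 ] [-0.00931105  0.00359764  0.04292738] -0.11962303324951438
```

View pics/e1.png

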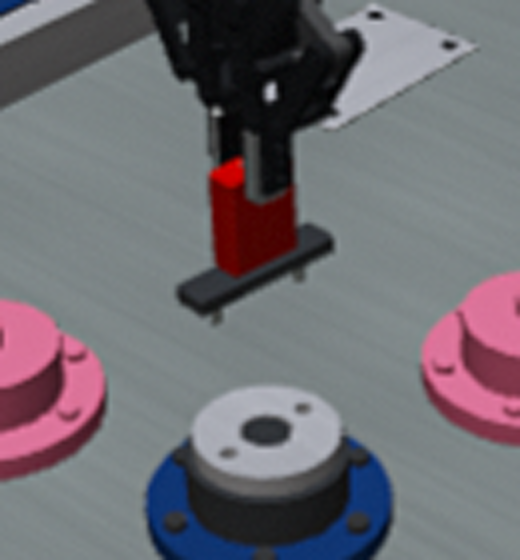

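>>> jog_arm(commands=[[255,0,20,0,0],[255,3,65,0,0.05],[255,8,120,0,0.1],[255,13,175,0,0.17],[255,18,230,0,0.24],[255,23,285,0,0.3],[255,28,340,0,0.36],[255,34,385,-10,0.41],[255,39,410,-20,0.433],[255,39,417.6,-30,0.433],[255,39,417.6,-30,0.433],[255,39,417.6,-30,0.433]])

```text
clock: 20.4
position: [0.5935, 0.2055, 0.1475]
tool_rot: [[0.952, 0.307, 0.001], [0.307, -0.952, -0.001], [0.0, 0.001, -1.0]]
ft_force: [0.4, -1.0, -3.7]
width: 0.0163
```

```bash
python3 st.py; python3 - <<'E'
from h import *
from scipy import ndimage as nd
d=snapshot("scene");f=d["frame"]
C=np.array([.551,-.2088,.058]);S=200
g=np.mgrid[-S:S+1,-S:S+1].transpose(1,2,0)*0.00025
P=np.c_[C[0]+g[...,0].ravel(),C[1]+g[...,1].ravel(),np.full(g.shape[0]*g.shape[1],.058)]
uv=proj(d,P).astype(np.float32).reshape(2*S+1,2*S+1,2)
gr=cv2.cvtColor(cv2.remap(f,uv[...,0],uv[...,1],cv2.INTER_CUBIC),cv2.COLOR_BGR2GRAY)
for t in(130,142):
    ring=gr>t;lab,k=nd.label(ring);ring=lab==1+np.argmax(nd.sum(ring,lab,range(1,k+1)));fill=nd.binary_fill_holes(ring)
    H,k=nd.label(fill&~ring);pts=[]
    for i in range(1,k+1):
        s=(H==i).sum()*.0625
        if 8<s<150: pts.append((np.array(nd.center_of_mass(H==i))-S)*.25)
    print(pts); 
    if len(pts)==2: v=pts[1]-pts[0];print(np.linalg.norm(v),np.arctan2(v[1],v[0]))
c=cv2.resize(f[200:360,380:540],None,fx=4,fy=3.5,interpolation=cv2.INTER_CUBIC);cv2.imwrite("pics/e2.png",c)
E
```

```text
20.4 [0.5934584  0.20549746 0.14751093] [ 0.41330532 -1.02437199 -3.66295146] [-0.02804173 -0.01512709 -0.01121101] 0.31175086098431387
[array([-25.67337571,   1.82768362]), array([26.4238653 , -1.74121523])]
52.21934085590051 -0.06839770478814938
[array([-25.69909382,   1.93523454]), array([26.30773362, -1.67427497])]
52.13193511597128 -0.0692934126070952
```

View pics/e2.png

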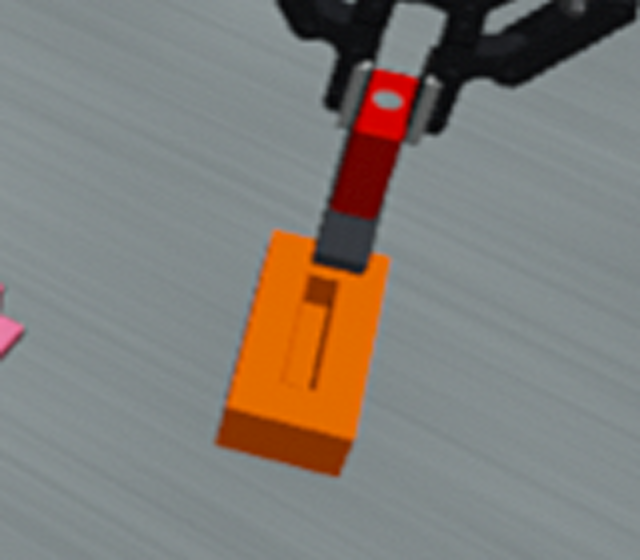

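>>> jog_arm(commands=[[255,0.6,1.1,-30,0],[255,0.6,1.1,-60,0],[255,0.6,1.1,-73,0],[255,0.6,1.1,-75,0],[255,0.6,1.1,-77,0],[255,0.6,1.1,-78,0]])

```text
clock: 21.2
position: [0.5947, 0.2068, 0.0705]
tool_rot: [[0.952, 0.307, 0.002], [0.307, -0.952, -0.0], [0.002, 0.001, -1.0]]
ft_force: [0.4, 0.4, -3.9]
width: 0.0166
```

>>> jog_arm(commands=[[255,0,0,-1,0],[255,0,0,-2,0],[255,0,0,-2,0]])

```text
clock: 21.58
position: [0.5947, 0.2068, 0.0686]
tool_rot: [[0.952, 0.307, 0.002], [0.307, -0.952, -0.0], [0.002, 0.001, -1.0]]
ft_force: [-0.5, 0.2, -3.7]
width: 0.0165
```

```bash
python3 st.py; python3 - <<'E'
from h import *
d=snapshot("scene");f=d["frame"]
c=cv2.resize(f[220:350,400:520],None,fx=4,fy=4,interpolation=cv2.INTER_CUBIC);cv2.imwrite("pics/e3.png",c)
E
```

```text
21.575 [0.5946641  0.2067668  0.06855634] [-0.52842854  0.16559338 -3.70697227] [ 0.03844891 -0.0053944  -0.0040193 ] 0.3116245809865454
```

View pics/e3.png

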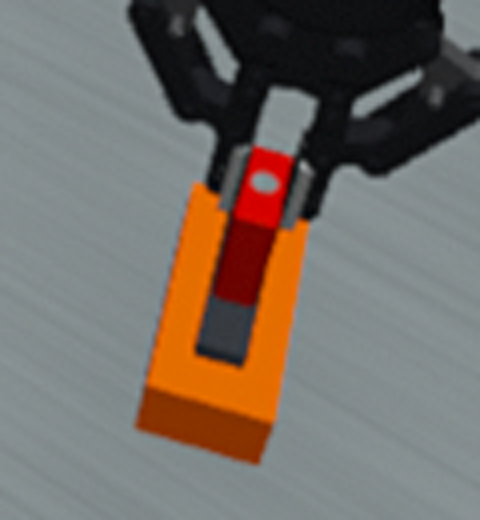

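>>> jog_arm(commands=[[255,0,0,-1,0],[255,0,0,-2,0],[255,0,0,-3,0],[255,0,0,-4,0]])

```text
clock: 22.12
position: [0.5947, 0.2068, 0.0645]
tool_rot: [[0.952, 0.307, 0.002], [0.307, -0.952, -0.0], [0.002, 0.001, -1.0]]
ft_force: [-0.1, -0.8, -3.6]
width: 0.0161
```

>>> jog_arm(commands=[[255,0,0,-1.5,0],[255,0,0,-3,0],[255,0,0,-4.5,0],[255,0,0,-6,0],[255,0,0,-6,0]])

```text
clock: 22.75
position: [0.5946, 0.2068, 0.0583]
tool_rot: [[0.952, 0.307, 0.002], [0.307, -0.952, -0.0], [0.002, 0.001, -1.0]]
ft_force: [0.2, -0.4, -4.4]
width: 0.0166
```

>>> jog_arm(commands=[[255,0,0,-0.6,0],[255,0,0,-1.2,0],[255,0,0,-1.2,0]])

```text
clock: 23.12
position: [0.5945, 0.2067, 0.0571]
tool_rot: [[0.952, 0.307, 0.002], [0.307, -0.952, -0.001], [0.002, 0.001, -1.0]]
ft_force: [1.1, -0.2, -3.5]
width: 0.0163
```

>>> jog_arm(commands=[[255,0,0,-0.5,0],[255,0,0,-0.8,0],[255,0,0,-0.8,0]])

```text
clock: 23.5
position: [0.5947, 0.2069, 0.0567]
tool_rot: [[0.952, 0.307, 0.002], [0.307, -0.952, -0.0], [0.002, 0.001, -1.0]]
ft_force: [-3.4, -1.0, 5.0]
width: 0.0162
```

Bar is down on the block. Release and retreat.

>>> jog_arm(commands=[[200,0,0,0,0],[120,0,0,0,0],[40,0,0,0,0],[0,0,0,0,0],[0,0,0,0,0],[0,0,0,0,0],[0,0,0,20,0],[0,0,0,60,0],[0,0,0,120,0],[0,0,0,170,0],[0,-50,-50,180,0],[0,-100,-100,180,0],[0,-150,-150,180,0],[0,-150,-200,180,0],[0,-150,-200,180,0]])

```text
clock: 25.38
position: [0.4437, 0.0034, 0.2383]
tool_rot: [[0.953, 0.302, 0.004], [0.302, -0.953, -0.001], [0.004, 0.002, -1.0]]
ft_force: [-0.8, 2.1, 0.6]
width: 0.0856
```

```bash
python3 st.py; python3 - <<'E'
from h import *
d=snapshot("scene");cv2.imwrite("pics/z1.png",d["frame"])
e=snapshot("top");cv2.imwrite("pics/z2.png",e["frame"])
for n,dd in(("scene",d),("top",e)):
    for t in["target_nest","wrench","clamp_knob","spanner","slot"]: print(n,t,[(np.round(k["xy"],1).tolist(),round(k["conf"],2)) for k in mark_of(t,n)][:2])
    hsv=cv2.cvtColor(dd["frame"],cv2.COLOR_BGR2HSV)
    m=(cv2.inRange(hsv,(0,200,100),(4,255,255))>0); L=cv2.connectedComponentsWithStats(m.astype(np.uint8))
    i=1+np.argmax(L[2][1:,4]);vv,uu=np.nonzero(L[1]==i);print(" handle",cv2.minAreaRect(onz(dd,np.c_[uu,vv],.092)[:,:2].astype(np.float32)*1000),np.percentile(cloud(dd,L[1]==i)[:,2],[5,50,95]))
E
```

```text
25.375 [0.44367277 0.00341323 0.23829318] [-0.75697092  2.14662241  0.64433714] [0.0890424  0.02573673 0.06575226] 0.30700333825815834
scene target_nest [([349.4, 250.7], 0.61)]
scene wrench [([453.9, 306.2], 0.67), ([270.9, 295.3], 0.66)]
scene clamp_knob [([396.7, 189.5], 0.9)]
scene spanner [([367.0, 316.6], 0.95), ([456.7, 297.3], 0.91)]
scene slot [([456.7, 292.4], 0.96)]
 handle ((595.2179565429688, 209.803466796875), (40.741397857666016, 16.48768424987793), 17.14142608642578) [0.09020524 0.09220695 0.09367418]
top target_nest [([182.5, 190.5], 0.57), ([281.1, 195.2], 0.56)]
top wrench [([300.9, 127.4], 0.71)]
top clamp_knob [([290.4, 284.7], 0.53)]
top spanner [([233.4, 152.7], 0.78), ([182.2, 199.0], 0.73)]
top slot [([189.5, 202.6], 0.61)]
 handle ((594.8082885742188, 205.3043670654297), (38.10490036010742, 16.594999313354492), 18.28776741027832) [0.08842801 0.09157881 0.09455793]
```

View pics/z1.png

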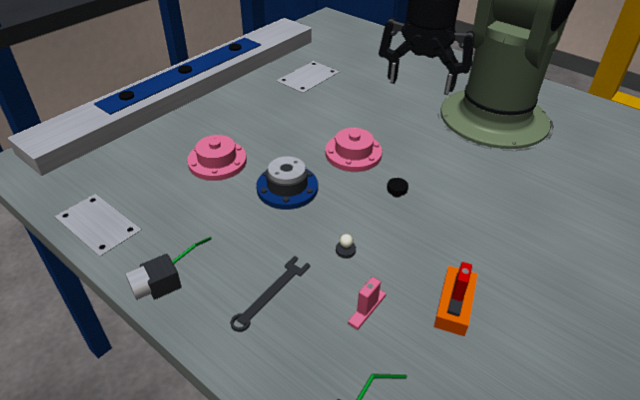

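```bash
python3 -c "
from workcell import *
print(close_job())"
```

```text
the job is handed in; nothing more can be done
None
```

The ring is turned home and the spanner is back upright in its slot. I handed the job in at about 25.5 s; no verdict came back.

**Fit:** I gripped the spanner by its handle and lowered it in 1–2 mm steps. Both prongs went about 9 mm into the holes with no contact force felt.

**Turn:** I turned the ring clockwise at about 0.25–0.3 N m. The moment then rose steeply to 1.1 N m, which is the stop, and I held there briefly and eased off. That is about 21 N per prong.

**Last checks:**
- **Ring:** the hole line moved from 0.654 to -0.069 rad in the scene camera. That is 0.72 rad of turn, which fits a start within 0 to 0.2 and the stop at 0.8. The ring's own reading cannot be seen directly.
- **Spanner:** it stands released in the slot with its handle top at 92 mm, as it should be. It sits about 1 mm from where it stood at the start, and its direction is within about 1° of before.
- **Bystanders:** the ball nest, clamp knob and wrench lie where they were, to within a few pixels of network scatter. The gripper is clear of everything.

**What disagreed:** the two cameras differed by 3–5 mm in position. My model fit of the held spanner in the scene camera was poor. I set the alignment from a close-up of the prong over its hole, then by feel.

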